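# Shut two drawers of the small-parts chest

## Robot

A 6-joint arm with a two-finger parallel gripper is mounted at the origin on a cart in front of the work surface, level with it; the furniture and walls round the work are solid. World frame = base frame: x ahead of the robot, y to its left, z up, the work surface at z = 0. Lengths are in mm, angles in degrees, forces in N, time in s.
With the tool pointing down it reaches from about 300 to 750 mm from the base axis. Payload 8.5 kg.
Tool frame: the origin (TCP) lies midway between the tips of the shut fingers; the grasp point (between the pads) lies 19 mm behind it (arm.grip_point_offset is the distance from the TCP to the grasp point, in mm); z points along the fingers, y is the line along which they close (so a half turn about z gives the same grasp; the last joint's range is limited). The gripper opens to 85 mm and grips with 20 to 120 N. Pads are 22 mm wide; open, the fingers measure 114 mm over their backs; the gripper's body (76 mm by 85 mm) begins 54 mm behind the grasp point. The pads swing forward as they close: fully open they stand 13 mm farther back than shut.
Start: joints at [-77.195, 21.807, 74.336, -0, 83.858, -12.336], TCP at [233.661, -497.878, 231.322] pointing down, gripper open.
Joint ranges: [-178.18, 178.18], [-50.72, 133.34], [12.68, 142.11], [-81.47, 261.47], [9.98, 163.14], [-165.26, 165.26]. Speed limits (degrees/s): [136.94, 136.94, 180, 180, 180, 180].

## Interface

Orientations are given as a 3x3 rotation matrix whose columns are the frame's x, y, z axes.
In Python, from plant import arm gives the robot as it stands.
- The arm moves only by the tool send_rows, never from a script. Its argument "rows" is a list that holds one entry, the list of rows, each a list of 4 numbers: the shift along the tool's x, y, z in m, then the turn about the tool's z in degrees. In form: [[[dx, dy, dz, twist], ...]]. A call has 1 to 20 rows; each row shifts and turns the commanded pose from where the row before left it, along the tool's axes as they then stand; what a row does not reach is not made up. A row lasts 1/8 s, in which the tool goes at most 62.5 mm and 10.7 degrees, less where a joint would pass 70% of its speed; a pose out of reach is approached as far as the arm can. A call with a gripper value outside its range is refused whole. "claw" is the finger opening in m, from 0 to 0.0854, set as the call begins (left out, the last holds). The fingers move at their own pace and stop on an object; the grip force is fixed at half the most. Time passes only in rows, so rows that do not move let the fingers close. It gives the time, the measured TCP pose, the force, the opening and the grip force at its end, in the units of the state.
- arm.observe(): the state, without advancing time (a new reading comes with each control period).
- arm.capture(name): name is "scene" or "top"; returns the picture (400x640x3 uint8, blue, green, red); there is no depth.
- arm.calibration(name): a dict with "mtx" (3x3 intrinsics, pixels), "extrinsics" (4x4, takes a point from world to camera coordinates). Camera axes: x right, y down, z forward; pixel columns grow to the right and rows downward; lengths in mm; the calibration is good to about 2 mm. A picture is of the moment at which its call begins. calibration takes no time and is no camera call.
- arm.sign_off(): hands the job in; it is judged then, once.
The state is a dict: "time": time; "joint_positions": joint angles; "qvel": joint speeds; "joint_efforts": joint torques, N m; "ee_pos": TCP position; "orientation": TCP orientation; "contact_force": force on the tool from outside, world axes, zero at the start; "torque": the same for the moment, N m; "opening": finger opening in mm; "gripper_force": force on a finger pad.
Only numpy, scipy, OpenCV 4.12 (cv2) and the standard library are available. Lean on these libraries where they do the work, as an engineer would, in place of code of your own. Each camera call takes 0.05 s, during which the arm holds its last target. There are 200 camera calls.

## Task

The small three-drawer chest on the worktop has all its drawers standing open. With the fingertips, gently push the drawer holding the rubber stopper and the drawer holding the tea light fully shut, and leave the drawer with the roll of tape open just as it is. Do not touch or lift anything in the drawers, keep the stopper standing upright, and leave the beaker, the dropper bottle and the cork ring where they stand.

Things in the scene. Friction and masses are not known exactly. Their poses are not given: they have to be found in the camera images.
- chest: low brown wooden chest, 140 mm deep (x), 288 mm wide (y), 58 mm high, fixed to the worktop; origin at the centre of its underside, on the worktop; its drawers open to its -x side, roughly toward the robot. Three pale wooden drawers side by side, centred at its y = +94 mm (left), 0 (middle) and -94 mm (right). With a drawer shut the outer face of its front is at x = -78.5 mm; when open, the face is further out by the opening
- drawer_left (a joint): opening of the left drawer in m: 0 fully shut, up to 0.11 out; starts 0.07 to 0.10 open. It slides along the chest's x axis, needs about 2 N to push, stays where it is left and stops by itself at 0 (no latch)
- drawer_middle (a joint): opening of the middle drawer in m: 0 fully shut, up to 0.11 out; starts 0.07 to 0.10 open. It slides along the chest's x axis, needs about 2 N to push, stays where it is left and stops by itself at 0 (no latch)
- drawer_right (a joint): opening of the right drawer in m: 0 fully shut, up to 0.11 out; starts 0.07 to 0.10 open. It slides along the chest's x axis, needs about 2 N to push, stays where it is left and stops by itself at 0 (no latch)
- front_left (a point): centre of the outer face of the left drawer's front (30 mm above the worktop). Its axes are the chest's: +x points into the chest (the way the drawer goes shut), +y to the chest's left. The flat front is 91 mm wide and 8 mm thick and spans heights 8 to 52 mm; at the middle of its top edge is a finger notch 26 mm wide and 8 mm deep. No handle stands out from it
- front_middle (a point): centre of the outer face of the middle drawer's front (30 mm above the worktop). Its axes are the chest's: +x points into the chest (the way the drawer goes shut), +y to the chest's left. The flat front is 91 mm wide and 8 mm thick and spans heights 8 to 52 mm; at the middle of its top edge is a finger notch 26 mm wide and 8 mm deep. No handle stands out from it
- front_right (a point): centre of the outer face of the right drawer's front (30 mm above the worktop). Its axes are the chest's: +x points into the chest (the way the drawer goes shut), +y to the chest's left. The flat front is 91 mm wide and 8 mm thick and spans heights 8 to 52 mm; at the middle of its top edge is a finger notch 26 mm wide and 8 mm deep. No handle stands out from it
- stopper_3_center (a point): reddish-brown rubber stopper, a tapered plug 36 mm across and 30 mm high, standing loose in one of the drawers; the point is its centre. The drawer whose y in the chest's frame is nearest holds it
- tealight_center (a point): tea light in an aluminium cup, 39 mm across, 17 mm high, lying loose in another drawer; the point is its centre
- tape_roll_center (a point): roll of black tape, 62 mm across, 19 mm high, lying flat and loose in the remaining drawer; the point is its centre
- beaker_250: glass beaker with water, 80 mm across, 95 mm high, standing to the left of the chest; origin at the centre of its underside
- dropper_1: brown dropper bottle, 33 mm across, 102 mm high, standing left of the chest's front; origin at the centre of its underside
- cork_ring: cork ring, 86 mm across, 36 mm high, lying right of the chest's front; origin at the centre of its underside
There are look-alikes about, which are no part of the job. There is more than one size of the part that bears tealight_center; the job needs the smaller. There is more than one size of the part that bears tape_roll_center; the job needs the smaller.

How it is judged (in metres and radians):
At the end, for the whole second after the job is handed in: The drawers with the stopper and the tea light are shut to within 4 mm, the drawer with the tape is within 12 mm of where it stood, all contents lie in their drawers with the stopper upright (within 0.35 rad), and the beaker, dropper bottle and cork ring are within 25 mm of where they stood ((y of tape_roll_center in the frame of chest between 0.047 and 0.141 m or value of joint drawer_left below 0.004 m) and (not (y of tape_roll_center in the frame of chest between 0.047 and 0.141 m) or distance of front_left from where it was at the start of the episode below 0.012 m) and (y of tape_roll_center in the frame of chest between -0.047 and 0.047 m or value of joint drawer_middle below 0.004 m) and (not (y of tape_roll_center in the frame of chest between -0.047 and 0.047 m) or distance of front_middle from where it was at the start of the episode below 0.012 m) and (y of tape_roll_center in the frame of chest between -0.141 and -0.047 m or value of joint drawer_right below 0.004 m) and (not (y of tape_roll_center in the frame of chest between -0.141 and -0.047 m) or distance of front_right from where it was at the start of the episode below 0.012 m) and angle between stopper_3_center's own z axis and vertical below 0.35 rad and height (world z) of each of stopper_3_center, tealight_center, tape_roll_center below 0.045 m and distance of each of beaker_250, dropper_1, cork_ring from where it was at the start of the episode below 0.025 m); the robot touches nothing.
It fails at once if the drawer with the tape is moved more than 12 mm ((y of tape_roll_center in the frame of chest between 0.047 and 0.141 m and distance of front_left from where it was at the start of the episode above 0.012 m) or (y of tape_roll_center in the frame of chest between -0.047 and 0.047 m and distance of front_middle from where it was at the start of the episode above 0.012 m) or (y of tape_roll_center in the frame of chest between -0.141 and -0.047 m and distance of front_right from where it was at the start of the episode above 0.012 m)).
It fails at once if something in a drawer is touched by the fingers (contact force between the fingers and stopper_3 above 0.5 N or contact force between the fingers and tealight above 0.5 N or contact force between the fingers and tape_roll above 0.5 N).
It fails at once if something in a drawer is lifted out (height (world z) of any of stopper_3_center, tealight_center, tape_roll_center above 0.06 m).
It fails at once if beaker, dropper bottle or cork ring is shifted more than 25 mm or lifted (distance of any of beaker_250, dropper_1, cork_ring from where it was at the start of the episode above 0.025 m).
It also fails if it takes over 45 s, if anything falls off the work surface, if the arm or the gripper's body presses on something with over 40 N, if the wrist force passes 120 N, or if a joint passes its speed limit or range.

## Working session

There is one attempt and no reset: what is moved stays moved. The work goes in short steps, Python scripts to look and compute and a tool call to move; the robot and the scene stay as the last step left them, time stands still between calls to the robot, and variables do not carry over. Pictures are saved under pics/ and viewed, at most 10 in all, crops included, and the job is handed in when it is done.

Besides the shell and the picture viewer there is one more tool, called after "Call:" in YAML: its name, and indented under it one key for each argument. send_rows: Moves the arm, as the interface text tells. Its arguments: {"type":"object","properties":{"rows":{"type":"array","items":{"type":"array","items":{"type":"array","items":{"type":"number"}}}},"claw":{"type":"number"}},"required":["rows"]}

```bash
mkdir -p pics; python3 - <<'E'
from plant import arm
import cv2
for n in("scene","top"):
    cv2.imwrite(f"pics/{n}0.png",arm.capture(n)); c=arm.calibration(n); print(n,c["mtx"].round(1).tolist(),c["extrinsics"].round(3).tolist())
s=arm.observe();print(s["time"],s["ee_pos"],s["orientation"],s["opening"])
E
```

```text
scene [[412.4, 0.0, 322.2], [0.0, 412.4, 197.0], [0.0, 0.0, 1.0]] [[0.962, -0.272, 0.01, -569.486], [-0.19, -0.697, -0.692, 172.804], [0.195, 0.664, -0.722, 983.426], [0.0, 0.0, 0.0, 1.0]]
top [[402.6, 0.0, 322.0], [0.0, 402.6, 198.1], [0.0, 0.0, 1.0]] [[-0.001, -1.0, -0.021, 66.081], [-0.99, 0.004, -0.144, 602.132], [0.144, 0.02, -0.989, 1102.559], [0.0, 0.0, 0.0, 1.0]]
0.1 [ 233.60830343 -497.62559019  230.78161304] [[ 9.05267595e-01  4.24841738e-01 -2.82871368e-04]
 [ 4.24841730e-01 -9.05266719e-01  1.29300613e-03]
 [ 2.93248935e-04 -1.29069211e-03 -9.99999124e-01]] 85.54003542871514
```

View pics/top0.png

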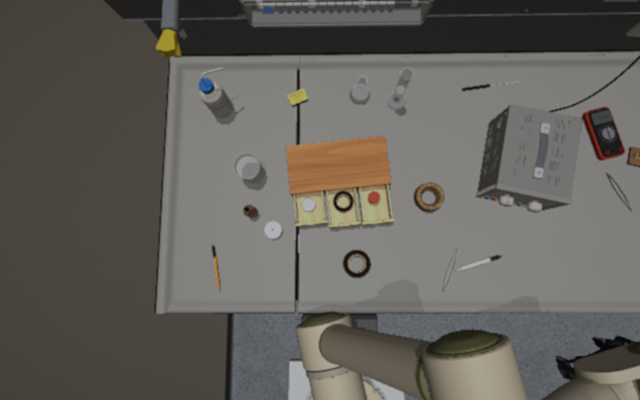

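View pics/scene0.png

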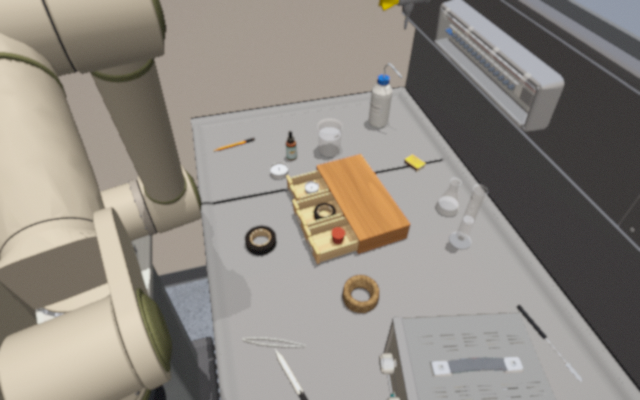

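The top view shows the tea light in the left drawer (308,204), the tape in the middle (343,201) and the stopper in the right (374,198). The larger tea light (273,230) and larger tape roll (357,263) lie outside. So the left and right drawers are the ones to shut. I'll zoom in next.

```bash
python3 - <<'E'
import cv2
i=cv2.imread("pics/top0.png")[130:235,275:405]
cv2.imwrite("pics/crop.png",cv2.resize(i,None,fx=5.7,fy=5.7,interpolation=cv2.INTER_CUBIC))
E
```

```text
(no output)
```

View pics/crop.png

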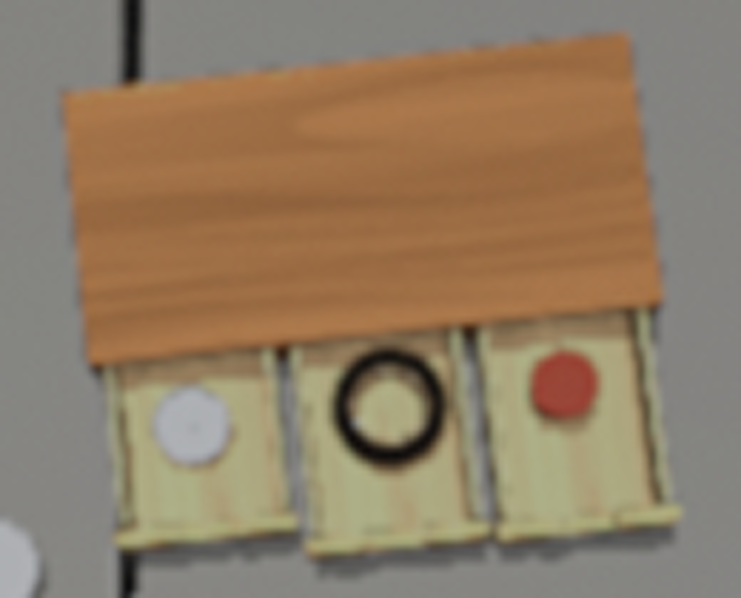

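The crop shows the chest top corners at (65,92), (632,33), (660,300) and (90,362). The outer edges of the drawer fronts run left (118,540)-(297,525), middle (310,556)-(488,538) and right (500,540)-(678,518).

```bash
cat >h.py <<'E'
import numpy as np
from plant import arm
def ray(n,uv,z):
    c=arm.calibration(n);E=c["extrinsics"];R,t=E[:3,:3],E[:3,3];C=-R.T@t
    d=R.T@np.linalg.solve(c["mtx"],[uv[0],uv[1],1]);return C+d*(z-C[2])/d[2]
E
python3 - <<'E'
from h import *
def P(c,z): return ray("top",((c[0]+.5)/5.7-.5+275,(c[1]+.5)/5.7-.5+130),z)
BL,BR,FR,FL=[P(c,58) for c in[(65,92),(632,33),(660,300),(90,362)]]
print("corners",[p[:2].round(0) for p in(BL,BR,FR,FL)])
print("w,d",np.linalg.norm(FL-FR),np.linalg.norm(BL-BR),np.linalg.norm(BL-FL),np.linalg.norm(BR-FR))
y=(BL-BR+FL-FR)[:2];y/=np.linalg.norm(y);x=np.array([y[1],-y[0]])
ctr=((BL+BR+FR+FL)/4)[:2];print("yaw",np.degrees(np.arctan2(x[1],x[0])),"ctr",ctr,"x",x,"y",y)
loc=lambda p:(np.array([(p[:2]-ctr)@x,(p[:2]-ctr)@y])).round(1)
for n,a,b in(("L",(118,543),(297,527)),("M",(310,556),(488,538)),("R",(500,540),(678,518))):
    print(n,"z52",loc(P(a,52)),loc(P(b,52)))
for n,c,z in(("tea",(192,425),17),("tape",(388,405),19),("stop",(565,385),40)): print(n,loc(P(c,z+5)))
for n,yc in(("L",94),("R",-94)):
    for xx in(-78.5,-200): print(n,xx,(ctr+xx*x+yc*y).round(1))
for n,uv,z in(("bigtea",(273,230),20),("bigtape",(357,263),20),("cork",(430,197),36),("drop",(251,211),60)): p=ray("top",uv,z);print(n,p.round(0),loc(p))
# scene check
c=arm.calibration("scene")
for n,l in(("L",(-160,94)),("R",(-160,-94)),("FLtop",(-70,144)),("BRtop",(70,-144))):
    w=np.r_[ctr+l[0]*x+l[1]*y,52];q=c["mtx"]@(c["extrinsics"]@np.r_[w,1])[:3];print(n,q[:2]/q[2])
E
```

```text
corners [array([753., 167.]), array([ 781., -118.]), array([ 645., -129.]), array([615., 153.])]
w,d 283.813008866582 287.1429490851953 138.59594369738318 137.0896082436549
yaw 5.856059026620093 ctr [698.52665673  18.30452793] x [0.99478136 0.10202965] y [-0.10202965  0.99478136]
L z52 [-159.6  137.9] [-161.    49.4]
M z52 [-175.9   44.6] [-176.3  -43.2]
R z52 [-177.9  -48.9] [-176.3 -136.9]
tea [-101.1   97.1]
tape [-101.8   -3. ]
stop [-104.   -90.8]
L -78.5 [610.8 103.8]
L -200 [490.   91.4]
R -78.5 [630.  -83.2]
R -200 [509.2 -95.6]
bigtea [514. 206.  20.] [-164.8  205.8]
bigtape [419. -34.  20.] [-283.1  -23.8]
cork [ 605. -244.   36.] [-119.4 -251.3]
drop [564. 263.  60.] [-108.5  257.4]
L [290.64976388 185.77838403]
R [315.64172144 237.03396518]
FLtop [315.16274335 166.17314481]
BRtop [409.64149005 225.38483657]
```

Measured sizes match the given ones: width 284–287 mm, depth about 138 mm, drawer openings about 81 mm (left) and 98 mm (right). I'll align the tool with the chest (twist about +19.3°), shut the fingers and go in front of the right drawer.

Call:
send_rows:
  rows:
    - [[0,0,0,9.6],[0,0,0,9.7],[0.0286,-0.0372,0,0],[0.0286,-0.0372,0,0],[0.0286,-0.0372,0,0],[0.0286,-0.0372,0,0],[0.0286,-0.0372,0,0],[0.0286,-0.0372,0,0],[0.0286,-0.0372,0,0],[0.0286,-0.0372,0,0],[0.0286,-0.0372,0,0],[0.0286,-0.0372,0,0],[0,0,0,0],[0,0,0,0]]
  claw: 0

```text
time: 1.85
ee_pos: [480.0, -98.9, 231.1]
orientation: [[0.995, 0.102, -0.001], [0.102, -0.995, 0.0], [-0.001, -0.0, -1.0]]
contact_force: [-0.1, -0.2, -0.4]
opening: -0.3
gripper_force: 0.0
```

```bash
cat >>h.py <<'E'
CT=np.array([698.5,18.3]);X=np.array([.99478,.10203]);Y=np.array([-.10203,.99478])
def where():
    s=arm.observe();d=s["ee_pos"][:2]-CT;f=s["contact_force"]
    print("t",round(s["time"],2),"local",(d@X).round(1),(d@Y).round(1),"z",s["ee_pos"][2].round(1),"F",f.round(1),"open",round(s["opening"],1),"xaxis",s["orientation"][:,0].round(3))
E
python3 -c "from h import *;where()"
```

```text
t 1.85 local -229.3 -94.3 z 231.1 F [-0.1 -0.2 -0.4] open -0.3 xaxis [ 0.995  0.102 -0.001]
```

Call:
send_rows:
  rows:
    - [[0,0,0.04,0],[0,0,0.04,0],[0,0,0.04,0],[0,0,0.04,0],[0,0,0.025,0],[0,0,0.018,0],[0,0,0,0],[0.01,0,0,0],[0.01,0,0,0],[0.004,0,0,0],[0.004,0,0,0],[0.004,0,0,0],[0.004,0,0,0],[0.004,0,0,0],[0.004,0,0,0],[0.004,0,0,0],[0.004,0,0,0]]

```text
time: 3.98
ee_pos: [532.1, -93.4, 28.3]
orientation: [[0.995, 0.102, -0.0], [0.102, -0.995, 0.0], [-0.0, -0.0, -1.0]]
contact_force: [-2.1, -0.4, 1.0]
opening: 0.1
gripper_force: 0.8
```

```bash
python3 -c "
from h import *;where()
import cv2
a=arm.capture('top')[130:280,255:415];cv2.imwrite('pics/c2.png',cv2.resize(a,None,fx=4,fy=4,interpolation=cv2.INTER_CUBIC))"
```

```text
t 3.98 local -176.9 -94.1 z 28.3 F [-2.1 -0.4  1. ] open 0.1 xaxis [ 0.995  0.102 -0.   ]
```

View pics/c2.png

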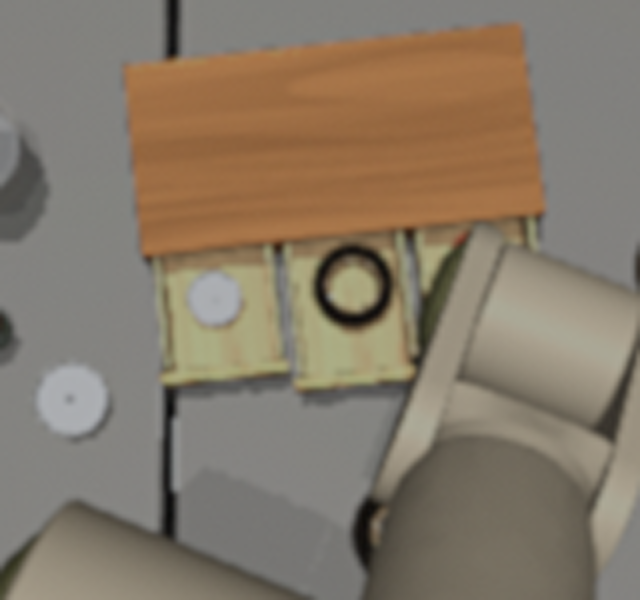

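The middle and left drawers haven't moved. The fingers press on the right front at about 2 N, so I'll keep pushing.

Call:
send_rows:
  rows:
    - [[0.004,0,0,0],[0.004,0,0,0],[0.005,0,0,0],[0.005,0,0,0],[0.005,0,0,0],[0.005,0,0,0],[0.005,0,0,0],[0.005,0,0,0],[0.005,0,0,0],[0.005,0,0,0],[0.005,0,0,0],[0.005,0,0,0],[0.005,0,0,0],[0.005,0,0,0],[0.004,0,0,0],[0.004,0,0,0],[0.003,0,0,0],[0.002,0,0,0],[0,0,0,0]]

```text
time: 6.4
ee_pos: [613.0, -85.3, 28.4]
orientation: [[0.995, 0.102, 0.001], [0.102, -0.995, -0.0], [0.001, 0.0, -1.0]]
contact_force: [0.4, -0.1, 0.1]
opening: -0.2
gripper_force: 0.0
```

Call:
send_rows:
  rows:
    - [[0.001,0,0,0],[0.001,0,0,0],[0.001,0,0,0],[0,0,0,0]]

```text
time: 6.9
ee_pos: [615.8, -85.0, 28.4]
orientation: [[0.995, 0.102, 0.0], [0.102, -0.995, -0.0], [0.0, 0.0, -1.0]]
contact_force: [-0.2, 0.1, 0.7]
opening: 0.2
gripper_force: 0.2
```

```bash
python3 -c "
from h import *;where()"
```

```text
t 6.9 local -92.8 -94.3 z 28.4 F [-0.2  0.1  0.7] open 0.2 xaxis [0.995 0.102 0.   ]
```

Call:
send_rows:
  rows:
    - [[0.001,0,0,0],[0.001,0,0,0],[0.001,0,0,0],[0.001,0,0,0]]

```text
time: 7.4
ee_pos: [619.7, -84.5, 28.3]
orientation: [[0.995, 0.102, 0.0], [0.102, -0.995, -0.0], [0.0, 0.0, -1.0]]
contact_force: [-1.7, -1.7, 1.3]
opening: 0.1
gripper_force: 0.8
```

Call:
send_rows:
  rows:
    - [[0.001,0,0,0],[0.001,0,0,0]]

```text
time: 7.65
ee_pos: [620.0, -84.4, 28.3]
orientation: [[0.995, 0.102, -0.004], [0.102, -0.995, -0.0], [-0.004, -0.0, -1.0]]
contact_force: [-12.2, -4.0, 7.5]
opening: -0.1
gripper_force: 6.3
```

The right drawer hit its stop at TCP x ≈ -88.5 (about -89.5 expected), with the force jumping to 12 N. Next I back off, lift, and move over to the left drawer.

Call:
send_rows:
  rows:
    - [[-0.004,0,0,0],[-0.02,0,0,0],[-0.04,0,0,0],[-0.038,0,0,0],[-0.02,0,-0.03,0],[0,0,-0.04,0],[0,0,-0.04,0],[0,-0.038,0,0],[0,-0.04,0,0],[0,-0.04,0,0],[0,-0.04,0,0],[0,-0.03,0,0],[0,0,0,0]]

```text
time: 9.28
ee_pos: [480.9, 92.0, 138.4]
orientation: [[0.995, 0.105, 0.001], [0.105, -0.995, 0.001], [0.001, -0.0, -1.0]]
contact_force: [0.7, -0.1, 0.3]
opening: -0.3
gripper_force: 0.0
```

```bash
python3 -c "
from h import *;where()
import cv2
a=arm.capture('top')[130:280,255:415];cv2.imwrite('pics/c3.png',cv2.resize(a,None,fx=4,fy=4,interpolation=cv2.INTER_CUBIC))"
```

```text
t 9.28 local -208.9 95.5 z 138.4 F [ 0.7 -0.1  0.3] open -0.3 xaxis [0.995 0.105 0.001]
```

View pics/c3.png

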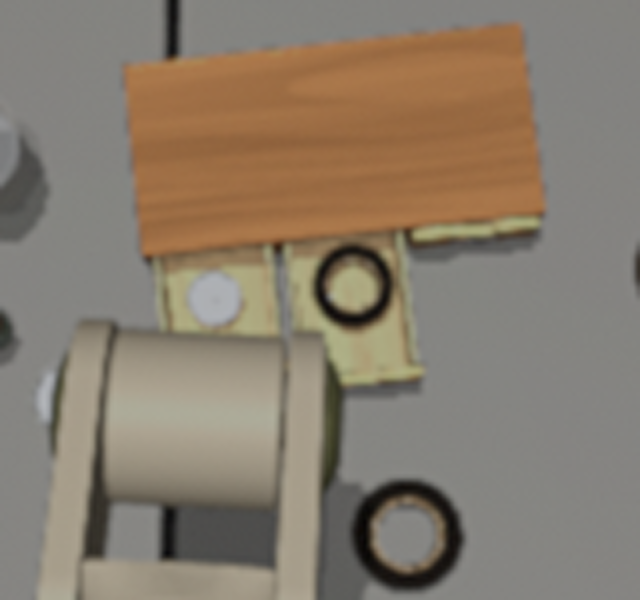

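The right drawer is shut, the front now sitting against the chest at (475,230), and the middle drawer is unchanged. Now the left one.

Call:
send_rows:
  rows:
    - [[0,0,0.035,0],[0,0,0.035,0],[0,0,0.025,0],[0,0,0.015,0],[0,0,0,0],[0.01,0,0,0],[0.01,0,0,0],[0.004,0,0,0],[0.004,0,0,0],[0.004,0,0,0],[0.004,0,0,0],[0.004,0,0,0],[0.004,0,0,0],[0.004,0,0,0]]

```text
time: 11.08
ee_pos: [528.9, 95.3, 28.3]
orientation: [[0.995, 0.102, -0.0], [0.102, -0.995, 0.0], [-0.0, -0.0, -1.0]]
contact_force: [-2.6, -0.3, -0.7]
opening: -0.3
gripper_force: 0.8
```

Call:
send_rows:
  rows:
    - [[0.004,0,0,0],[0.004,0,0,0],[0.005,0,0,0],[0.005,0,0,0],[0.005,0,0,0],[0.005,0,0,0],[0.005,0,0,0],[0.005,0,0,0],[0.005,0,0,0],[0.005,0,0,0],[0.005,0,0,0],[0.004,0,0,0],[0.004,0,0,0],[0.003,0,0,0],[0.002,0,0,0],[0,0,0,0]]

```text
time: 13.08
ee_pos: [594.9, 101.8, 28.4]
orientation: [[0.995, 0.102, 0.001], [0.102, -0.995, -0.0], [0.001, 0.0, -1.0]]
contact_force: [-0.4, 0.2, 0.1]
opening: 0.0
gripper_force: 0.0
```

```bash
python3 -c "
from h import *;where()"
```

```text
t 13.07 local -94.6 93.7 z 28.4 F [-0.4  0.2  0.1] open 0.0 xaxis [0.995 0.102 0.001]
```

Call:
send_rows:
  rows:
    - [[0.001,0,0,0],[0.001,0,0,0],[0.001,0,0,0],[0.001,0,0,0],[0.001,0,0,0]]

```text
time: 13.7
ee_pos: [599.5, 102.4, 28.3]
orientation: [[0.995, 0.102, 0.0], [0.102, -0.995, -0.0], [0.0, 0.0, -1.0]]
contact_force: [-1.6, -1.6, 0.8]
opening: -0.1
gripper_force: 0.8
```

Call:
send_rows:
  rows:
    - [[0.001,0,0,0],[0.001,0,0,0]]

```text
time: 13.95
ee_pos: [600.4, 102.5, 28.3]
orientation: [[0.995, 0.102, -0.003], [0.102, -0.995, -0.0], [-0.003, 0.0, -1.0]]
contact_force: [-9.6, -2.0, 6.1]
opening: -0.1
gripper_force: 4.7
```

The left drawer is at its stop too (9.6 N). I'll retreat, lift and check.

Call:
send_rows:
  rows:
    - [[-0.004,0,0,0],[-0.02,0,0,0],[-0.04,0,0,0],[-0.04,0,0,0],[-0.02,0,-0.03,0],[0,0,-0.04,0],[0,0,-0.04,0],[-0.04,0,-0.03,0],[-0.04,0,-0.02,0],[0,0,0,0],[0,0,0,0]]

```text
time: 15.32
ee_pos: [399.2, 81.9, 188.3]
orientation: [[0.995, 0.102, 0.001], [0.102, -0.995, 0.0], [0.001, 0.0, -1.0]]
contact_force: [1.1, 0.9, 1.0]
opening: 0.2
gripper_force: 0.0
```

```bash
python3 -c "
from h import *;where()
import cv2
a=arm.capture('top')[130:280,225:445];cv2.imwrite('pics/c4.png',cv2.resize(a,None,fx=3.6,fy=3.6,interpolation=cv2.INTER_CUBIC))"
```

```text
t 15.32 local -291.2 93.8 z 188.3 F [1.1 0.9 1. ] open 0.2 xaxis [0.995 0.102 0.001]
```

View pics/c4.png

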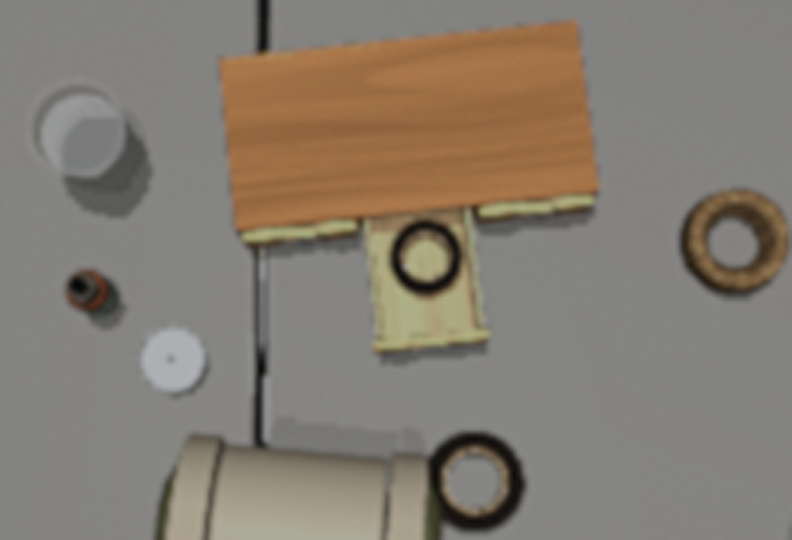

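The left (300,232) and right (537,205) fronts are flush against the chest. The middle drawer with the tape is still open (430,340), and the beaker, dropper bottle and cork ring haven't moved.

```bash
python3 -c "
from plant import arm
print(arm.sign_off())"
```

```text
the job is handed in; nothing more can be done
None
```

The stopper drawer (right) and tea light drawer (left) are pushed shut to their stops, the tape drawer (middle) is still open as it was, and the job was handed in at about 15 s with no verdict returned; the stopper is out of sight in the shut drawer, so I couldn't check that it is still upright.

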